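# Unlatch the bearing sample tray and hold it level over the counter scanner

### The arm

A 6-joint arm with a two-finger parallel gripper is mounted at the origin on the work surface. World frame = base frame: x ahead of the robot, y to its left, z up, the work surface at z = 0. Lengths are in m, angles in rad, forces in N, time in s.
With the tool pointing down it reaches from about 0.35 to 0.775 m from the base axis. Payload 5.5 kg.
Tool frame: the origin (TCP) lies where the fingers leave the gripper's body, on its centre line; the fingertips stand env.tip_reach ahead of it and the grasp point (between the pads) lies 54 mm ahead of it (env.tip_reach is the distance from the TCP to the fingertips, in m); z points along the fingers, y is the line along which they close (so a half turn about z gives the same grasp; the last joint's range is limited). The gripper opens to 85 mm and grips with 20 to 120 N. Pads are 22 mm wide; open, the fingers measure 114 mm over their backs; the gripper's body (76 mm by 85 mm) begins 54 mm behind the grasp point. The pads swing forward as they close: fully open they stand 13 mm farther back than shut.
Start: joints at [-1.318, 0.313, 0.046, 1.304, 0, 1.431], TCP at [0.22, -0.531, 0.304] pointing down, gripper open.
Joint ranges: [-2.76, 2.76], [-0.86, 1.69], [-1.03, 1.26], [-2.2, 2.34], [-1.47, 1.5], [-3.14, 3.14]. Speed limits (rad/s): [2.57, 2.57, 3.14, 3.14, 3.14, 3.14].

### API

Orientations are given as a unit quaternion [w, x, y, z].
In Python, from workcell import status, optics, hand_in, env gives the robot as it stands.
- The arm moves only by the shell command python3 -m handwheel 'ROWS' [FORCE]. ROWS is a JSON object whose one key "deltas" holds a list of rows, each a list of 5 numbers: the opening, from -1 (shut) to 1 (fully open), then the shift along the tool's x, y, z in units of 40 mm (1.0 is 40 mm), then the turn about the tool's z in units of 10 degrees (1.0 is 10 degrees). In form: {"deltas": [[jaw, x, y, z, roll], ...]}. A call has 1 to 20 rows; each row shifts and turns the commanded pose from where the row before left it, along the tool's axes as they then stand; what a row does not reach is not made up. A row lasts 1/8 s, in which the tool goes at most 62.5 mm and 10.7 degrees, less where a joint would pass 70% of its speed; a pose out of reach is approached as far as the arm can. A call is refused whole if a number of a shift passes 1 or a number of a turn 1, either way. A call with a gripper value outside its range is refused whole. The fingers move at their own pace and stop on an object; FORCE is the grip in N (left out, the last holds). Time passes only in rows, so rows that do not move let the fingers close. It gives the time, the measured TCP pose, the force, the opening and the grip force at its end, in the units of the state.
- status.get_state(): the state, without advancing time (a new reading comes with each control period).
- optics.read_camera(name): name is "scene" or "top" or "wrist"; returns a dict with "frame" (384x512x3 uint8, red, green, blue), "depth" (384x512 float32, m along the optical axis (not along the pixel's ray), 0 where there is no reading), "vfov" (degrees; the focal length in pixels is half the picture's height over the tangent of half this angle, whatever the lens; pixels are square), "cx", "cy" (the principal point, pixels), "origin" and "attitude" of the camera in the world. Camera axes: x right, y down, z forward; pixel columns grow to the right and rows downward; lengths in m; the calibration is good to about 2 mm. A picture is of the moment at which its call begins.
- hand_in(): hands the job in; it is judged then, once.
The state is a dict: "clock": time; "joint_pos": joint angles; "qvel": joint speeds; "tau": joint torques, N m; "tcp_pos": TCP position; "orientation": TCP orientation; "wrist_force": force on the tool from outside, world axes, zero at the start; "ft_torque": the same for the moment, N m; "finger_gap": finger opening in m; "grip_force": force on a finger pad.
Only numpy, scipy, OpenCV 4.12 (cv2) and the standard library are available. Lean on these libraries where they do the work, as an engineer would, in place of code of your own. Each camera call takes 0.05 s, during which the arm holds its last target. There are 200 camera calls.

### The job

Slide the red latch knob all the way to the green-marked end of its track to free the orange sample tray, then lift the tray by its black fin without letting the loose steel ball leave its white pocket ring. Carry it over the green-glass window of the counter scanner and finish still holding it there: level, centred on the window, its long side along the window's long side, its underside about 10 cm above the glass. Leave the doorknob sample, the grommet tin and the carton sealer where they are.

Things in the scene. Friction and masses are not known exactly. Their poses are not given: they have to be found in the camera images.
- dock: Fixed grey base plate, 18 mm thick, x -65 to +115, y -100 to +100 mm, with 6 mm ridges around the tray. Origin on the counter under the nest's centre; z up, y along the nest's long side and the latch track. Track: steel bar 22 mm wide, top 28 mm up, at x = +86, y -38 to +98 mm; red mark beside its locked end (y = -10), green at its open end (y = +70). Place and yaw vary
- latch (a joint): Slide latch on the dock's track, m: 0 locked (red mark), 0.08 fully open at the end stop (green mark); grows along dock +y. Friction about 1.5 N, no spring, stays where left. Its steel tongue reaches over a lug on the tray's side and blocks lifting; clear of the lug above 0.025. Starts at 0 to 0.008
- latch_knob (a point): Grip point in the latch's red plastic knob, which stands upright: 14 mm (dock x) by 20 mm (dock y), from 41 mm to 77 mm above the counter; this point is on its axis 63 mm above the counter. Axes as the dock's
- tray: Loose orange tray 100 (x) x 170 (y) x 14 mm, about 0.25 kg, floor 5 mm, underside 18 mm above the counter in the dock. Origin: centre of its underside; z up, y long side. In its middle a black upright fin, the handle: 14 mm thick (x), 44 mm long (y), top 72 mm above the underside. Ball pocket at the -y end, fixed brass bushing at the +y end as balance. Lug on the +x side, y = -10 mm
- fin (a point): Grip point in the black fin: 50 mm above the tray's underside, on the tray's vertical centre line. Axes as the tray's
- pocket (a point): Centre of the ball's pocket: a white ring of 26 mm inner diameter and 2.5 mm height on the tray's floor, 55 mm from the tray's centre towards -y. The point lies 12.5 mm above the tray's floor, where the ball's centre is when the ball sits in the middle
- ball_center (a point): Centre of the loose steel ball, 25 mm in diameter, 64 g. It has some 5 mm of play in the pocket and rolls over the ring when the tray is tipped by about 35 degrees or jerked
- scanner: Fixed black counter scanner that looks up, 140 (x) x 200 (y) x 25 mm, with a green glass window 98 x 158 mm in its top. Origin: centre of its underside on the counter; z up, y along its long side. Position and turn differ each time
- scan_center (a point): Centre of the scanner's glass window, 25 mm above the counter. Axes as the scanner's
- doorknob: Bystander: brass doorknob sample on an 80 x 80 mm wooden base, 73 mm high. Origin: centre of its underside
- grommet_tin: Bystander: round blue tin, 89 mm across, 54 mm high. Origin: centre of its underside
- carton_sealer: Bystander: white plastic carton sealer (tape gun) with a roll of brown tape, 62 x 150 mm, 86 mm high. Origin: centre of its underside
There are look-alikes about, which are no part of the job. Of the things that look like the scanner, take the one that is farthest to the robot's left at the start. What is meant by the tray is not turquoise, and is the larger of those in its own colour.

How it is judged:
On the way, in this order (a step that is already met when the one before it is completed fails the run):
1. the latch is slid to the green end of its track (within 10 mm of the end stop) (value of joint latch above 0.07 m), for 0.2 s.
2. the tray is lifted off the dock by the gripper with the ball in its pocket (height (world z) of tray above 0.05 m and contact force between the fingers and tray above 0.5 N and distance between ball_center and pocket below 0.014 m), for 0.2 s.
At the end, for the whole second after the job is handed in: Gripper holds tray still: centre within 25 mm of window centre, underside 70-130 mm above glass, tilt under 0.1 rad, long side within 0.2 rad of window's; ball within 14 mm of pocket centre, latch within 10 mm of open end, bystanders moved under 20 mm (horizontal distance between tray and scan_center below 0.025 m and z of tray in the frame of scan_center between 0.07 and 0.13 m and angle between tray's own z axis and vertical below 0.1 rad and angle between the y axis of tray and the y axis of scanner, either way round below 0.2 rad and linear speed of tray below 0.02 m/s and angular speed of tray below 0.15 rad/s and contact force between the fingers and tray above 0.5 N and distance between ball_center and pocket below 0.014 m and value of joint latch above 0.07 m and distance of each of doorknob, grommet_tin, carton_sealer from where it was at the start of the episode below 0.02 m); the arm keeps its last pose, push and grip.
It fails at once if the ball leaves its pocket ring (distance between ball_center and pocket above 0.014 m).
It fails at once if a bystander is pushed more than 20 mm (distance of any of doorknob, grommet_tin, carton_sealer from where it was at the start of the episode above 0.02 m).
It also fails if it takes over 64 s, if anything falls off the work surface, if the arm or the gripper's body presses on something with over 40 N, if the wrist force passes 120 N, or if a joint passes its speed limit or range.

## Working session

There is one attempt and no reset: what is moved stays moved. The work goes in short steps, Python scripts to look and compute and a shell command to move; the robot and the scene stay as the last step left them, time stands still between calls to the robot, and variables do not carry over. Pictures are saved under pics/ and viewed, at most 10 in all, crops included, and the job is handed in when it is done.

```bash
ls; mkdir -p pics; python3 - <<'E'
from workcell import status, optics, env
import cv2, numpy as np
print(status.get_state(), env.tip_reach)
for n in ("scene","top"):
    c=optics.read_camera(n); np.savez(f"{n}0.npz",**c)
    cv2.imwrite(f"pics/{n}0.png",c["frame"][:,:,::-1])
    print(n,c["vfov"],c["cx"],c["cy"],c["origin"],c["attitude"])
a=cv2.imread("pics/top0.png");cv2.imwrite("pics/top0b.png",cv2.resize(a,(800,600)))
E
```

```text
pics
{'clock': 0.0, 'joint_pos': array([-1.31763514e+00,  3.14019317e-01,  4.49714996e-02,  1.30359683e+00,
        1.60567622e-06,  1.43121462e+00]), 'qvel': array([-0.00042245, -0.00131865,  0.000301  , -0.0004867 ,  0.00077233,
        0.00013667]), 'tau': array([-2.20658990e-04, -4.80624032e+01,  2.98535728e+01,  1.92502735e-02,
       -1.00637803e-04,  8.71209558e-07]), 'tcp_pos': array([ 0.21997119, -0.53084868,  0.30299493]), 'orientation': array([-9.22716289e-04,  9.80780587e-01,  1.95111725e-01, -5.16530902e-05]), 'wrist_force': array([ 0.03602571,  0.77267585, -0.67185908]), 'ft_torque': array([0.00311094, 0.06450094, 0.00593082]), 'grip_force': 0.0, 'finger_gap': 0.0856198072892237} 0.0726
scene 51.15694198736518 261.17896287998235 187.33944666120453 [0.93725405 0.45318172 1.07343153] [-0.09742668  0.33913293  0.90007032 -0.25567619]
top 43.655054269550575 263.0967678332483 185.77819110292174 [ 0.40131951 -0.00523177  1.44301787] [-0.02977569  0.7102696  -0.70244456  0.03467192]
```

View pics/top0b.png

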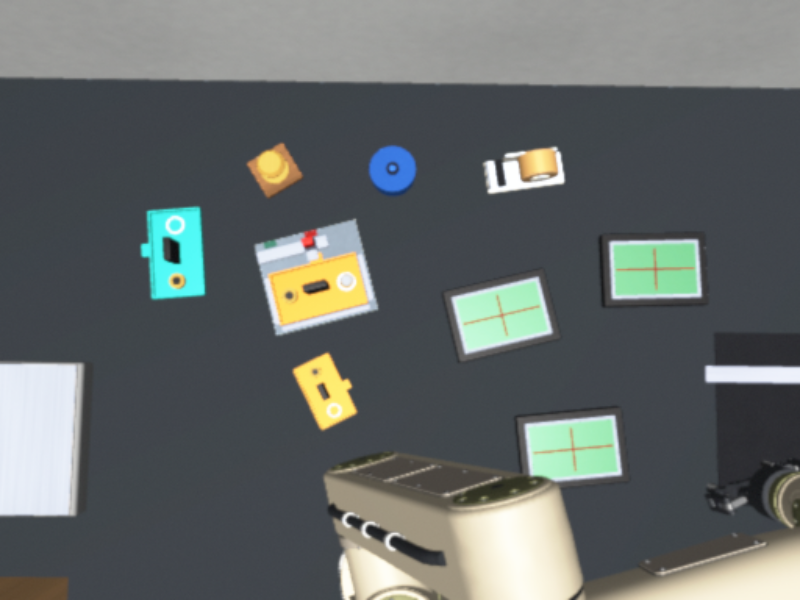

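View pics/scene0.png

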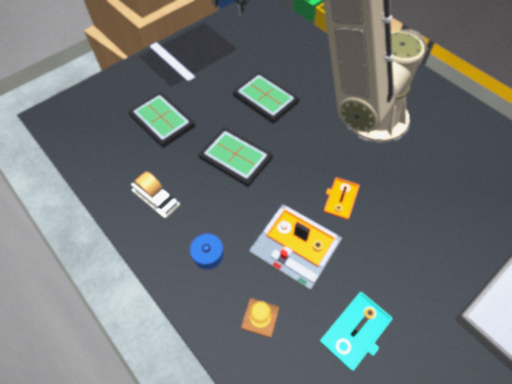

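Top view (800x600) candidates:
- **Trays:** orange in the dock (316,290), small orange (325,391) and turquoise (176,253). I choose the large orange one in the dock.
- **Scanners:** (501,315), (654,269) and (573,448). The robot's left is image left, so I choose (501,315).
- **Latch knob:** red at (308,240). The green mark is at (270,245), so dock +y points image left.

```bash
cat > h.py <<'E'
import numpy as np, cv2
from scipy.spatial.transform import Rotation as R
def rot(c): q=c["attitude"]; return R.from_quat([q[1],q[2],q[3],q[0]]).as_matrix()
def f(c): return 192/np.tan(np.radians(float(c["vfov"]))/2)
def onplane(c,uv,z):
    uv=np.atleast_2d(uv).astype(float)
    d=np.c_[(uv[:,0]-c["cx"])/f(c),(uv[:,1]-c["cy"])/f(c),np.ones(len(uv))]@rot(c).T
    s=(z-c["origin"][2])/d[:,2]; return (c["origin"]+d*s[:,None])[:,:2]
def cloud(c):
    v,u=np.mgrid[:384,:512]; z=c["depth"]
    p=np.stack([(u-c["cx"])/f(c)*z,(v-c["cy"])/f(c)*z,z],-1)
    return p@rot(c).T+c["origin"]
def blobs(c,lo,hi,amin=8):
    h=cv2.cvtColor(c["frame"],cv2.COLOR_RGB2HSV); m=cv2.inRange(h,lo,hi)
    n,l,s,ce=cv2.connectedComponentsWithStats(m)
    return [(l==i,s[i],ce[i]) for i in range(1,n) if s[i][4]>=amin]
def rect(c,m,z):
    ct=max(cv2.findContours(m.astype(np.uint8),cv2.RETR_EXTERNAL,cv2.CHAIN_APPROX_NONE)[0],key=cv2.contourArea)
    p=onplane(c,ct[:,0,:],z)
    (cx,cy),(w,h),a=cv2.minAreaRect((p*1000).astype(np.float32))
    a=a if w>h else a+90   # direction of long side
    a=(a+180)%180
    return np.round([cx,cy,max(w,h),min(w,h),a],1)
E
python3 - <<'E'
from h import *
for n in("top","scene"):
    c=dict(np.load(n+"0.npz")); P=cloud(c)
    print(n)
    for nm,lo,hi,z,am in (("orange",(14,150,120),(26,255,255),.032,150),("glass",(50,50,100),(75,200,255),.025,300),("red",(0,150,80),(6,255,255),.077,5),("redhi",(172,150,80),(180,255,255),.077,5),("green",(65,80,30),(85,255,180),.02,5)):
        for m,s,ce in blobs(c,lo,hi,am):
            q=P[m]; print(nm,s[:5],rect(c,m,z),"cen",np.round(onplane(c,ce,z)*1000,1),"zmed",np.round(np.percentile(q[:,2],[5,50,95])*1000))
    # knob by height
c=dict(np.load("scene0.npz"))
a=c["frame"][:,:,::-1][120:300,190:380]; cv2.imwrite("pics/crop.png",cv2.resize(a,(760,720))[:600])
E
```

```text
top
orange [ 173  163   61   44 1491] [535.5 164.  163.9 102.9 105.2] cen [[531.2 167. ]] zmed [17. 23. 33.]
glass [ 393  156   53   33 1522] [ 578.5 -479.1  156.4   95.6   92.2] cen [[ 578.1 -478.9]] zmed [20. 25. 30.]
glass [ 292  180   58   43 1521] [ 487.2 -186.   154.6   95.2  103.9] cen [[ 487.1 -186.3]] zmed [20. 25. 30.]
glass [ 339  269   56   38 1618] [ 236.7 -319.1  155.5   96.8   96.4] cen [[ 237.4 -319.5]] zmed [20. 25. 30.]
red [194 147   8  11  53] [622.3 176.4  32.5  16.2 165.5] cen [[620.7 176.3]] zmed [15. 71. 78.]
green [169 154   8   5  25] [618.5 258.3  21.    9.6 104.9] cen [[618.5 258.7]] zmed [14. 18. 24.]
scene
orange [315   4  12  28 208] [-220.  -493.1  178.3   42.8   47.9] cen [[-219.4 -486.8]] zmed [10. 44. 82.]
orange [ 430   44   82   59 1074] [-413.5  102.9  364.3   62.2   90.1] cen [[-412.8  109.5]] zmed [-651. -615. -578.]
orange [325 178  34  41 817] [354.2 151.5 126.   85.1  27.2] cen [[357.3 158.3]] zmed [ 2.  6. 16.]
orange [ 267  210   67   55 1427] [534.8 165.6 164.6  97.3 105.3] cen [[536.  174.2]] zmed [21. 25. 37.]
orange [249 302  23  22 20
[... 189 characters left out ...]
8  98  46  38 818] [ 577.7 -480.2  152.2   92.6   92. ] cen [[ 578.4 -477.7]] zmed [24. 27. 31.]
glass [209 135  53  39 985] [ 484.9 -185.7  153.2   93.   104.2] cen [[ 486.  -183.5]] zmed [24. 27. 31.]
red [281 250   6   8  29] [619.9 185.3  20.9  11.7  60.4] cen [[620.6 185.2]] zmed [62. 75. 79.]
red [274 264   5   4  11] [656.3 196.9  11.7   4.9 110.8] cen [[656.6 196.9]] zmed [17. 19. 23.]
redhi [281 253   4   6   7] [628.1 187.1  16.    4.2  76.9] cen [[627.8 186.9]] zmed [53. 57. 73.]
green [293   0  29  22 354] [-228.  -571.8  147.   121.6   46.3] cen [[-225.4 -587.5]] zmed [ 4. 39. 79.]
green [299 278   7   6  24] [618.2 260.   17.8   8.8 110.8] cen [[618.5 259.8]] zmed [16. 20. 22.]
```

View pics/crop.png

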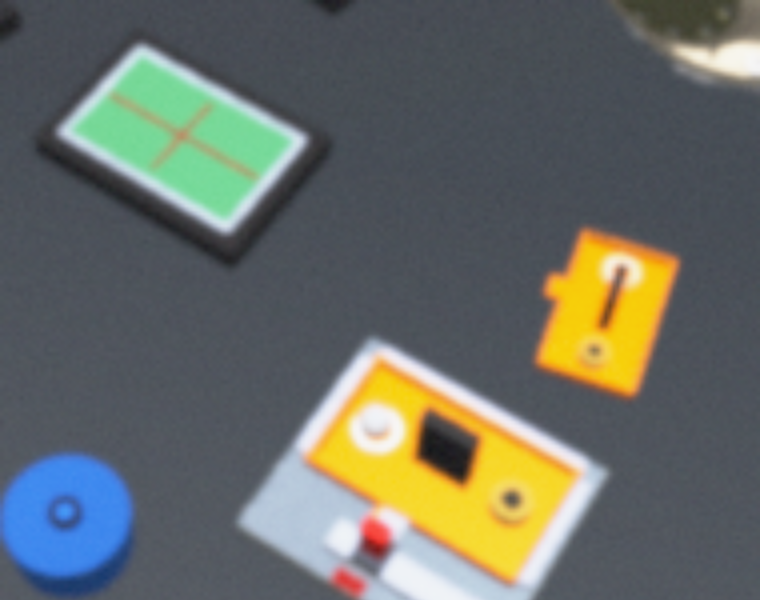

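The crop confirms the choice: a large orange tray with the fin in the grey dock, the red knob at its locked end, and the leftmost scanner. Dock yaw is about 15.2°, its origin about (0.535, 0.165), and the scanner about (0.486, -0.186) at 104°. Next I roll so that tool x is dock +y and tool y is dock +x, then go above the knob.

```bash
python3 -m handwheel '{"deltas": [[1,0,0,0,-1],[1,0,0,0,-1],[1,0,0,0,-1],[1,0,0,0,-1],[1,0,0,0,-1],[1,0,0,0,-1],[1,0,0,0,-1],[1,0,0,0,-1],[1,0,0,0,-0.27]]}' 40
python3 -m handwheel '{"deltas": [[1,0.4,0.4,0,0],[1,0.8,0.8,0,0],[1,0.8,0.8,0,0],[1,0.8,0.8,0,0],[1,0.8,0.8,0,0],[1,0.8,0.8,0,0],[1,0.8,0.8,0,0],[1,0.8,0.8,0,0],[1,0.8,0.8,0,0],[1,0.8,0.8,0,0],[1,0.8,0.8,0,0],[1,0.8,0.8,0,0],[1,0.8,0.8,0,0],[1,0.8,0.8,0,0],[1,0.8,0.8,0,0],[1,0.8,0.8,0,0],[1,0.8,0.7,0,0],[1,0.8,0.5,0,0],[1,0.4,0.3,0,0],[1,0,0,0,0]]}'
python3 - <<'E'
from h import *
from workcell import status, optics
s=status.get_state(); q=s["orientation"]; M=R.from_quat([q[1],q[2],q[3],q[0]]).as_matrix()
print(s["clock"],s["joint_pos"].round(3),s["tcp_pos"],"headx",np.degrees(np.arctan2(M[1,0],M[0,0])))
c=optics.read_camera("wrist"); np.savez("w1.npz",**c); cv2.imwrite("pics/w1.png",c["frame"][:,:,::-1])
print(c["origin"],c["vfov"])
E
```

```text
clock: 1.23
tcp_pos: [0.22, -0.531, 0.3034]
orientation: [-0.0, 0.606, 0.795, 0.0]
wrist_force: [0.2, -0.2, -0.3]
finger_gap: 0.0853
grip_force: 0.0
clock: 3.72
tcp_pos: [0.6051, 0.1717, 0.3035]
orientation: [-0.0, 0.607, 0.795, -0.0]
wrist_force: [-0.0, -1.2, -0.1]
finger_gap: 0.0852
grip_force: 0.0
3.725 [ 0.149  0.422  0.203  1.353 -0.     1.453] [0.60510244 0.17171316 0.30346862] headx 105.31256001225289
[0.58446495 0.24716124 0.37313231] 66.81446088480459
```

View pics/w1.png

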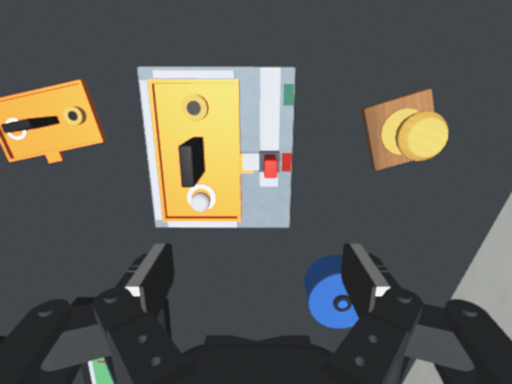

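The wrist view shows the dock at (217,147), with the tray, fin (191,163), ball (200,202), red knob (270,166), red mark (287,162) and green mark (289,95). I'll measure from this view.

```bash
python3 - <<'E'
from h import *
from workcell import status
c=dict(np.load("w1.npz")); P=cloud(c)
for nm,lo,hi,z,am in (("orange",(14,150,120),(26,255,255),.032,800),("red",(0,150,80),(6,255,255),.077,20),("redhi",(172,150,80),(180,255,255),.077,20),("green",(65,80,20),(85,255,180),.018,20)):
    for m,s,ce in blobs(c,lo,hi,am):
        print(nm,s[:5],rect(c,m,z),np.round(onplane(c,ce,z)*1000,1),np.round(np.percentile(P[m][:,2],[5,50,95])*1000))
def top(nm,u0,u1,v0,v1,zl,zh):
    q=P[v0:v1,u0:u1].reshape(-1,3); q=q[(q[:,2]>zl)&(q[:,2]<zh)]
    print(nm,len(q),np.round(q.mean(0)*1000,1),cv2.minAreaRect((q[:,:2]*1000).astype(np.float32)))
top("knobtop",255,285,145,190,.074,.081)
top("fintop",170,210,130,195,.085,.096)
h=cv2.cvtColor(c["frame"],cv2.COLOR_RGB2HSV)
m=np.zeros((384,512),np.uint8); m[40:245,120:310]=1
# dock outline: height >10mm inside window
mm=((P[...,2]>.012)&(P[...,2]<.1)&(m>0)); n,l,s,ce=cv2.connectedComponentsWithStats(mm.astype(np.uint8)); i=1+s[1:,4].argmax()
print("dock",s[i],rect(c,l==i,.018))
E
```

```text
orange [   0   80  103   83 4871] [357.9 149.6 119.   80.2  27.1] [[362.6 157.5]] [ 2.  4. 10.]
orange [ 151   83   90  138 3175] [534.5 162.  164.2  98.3 105.2] [[534.  127.8]] [22. 23. 32.]
red [264 155  13  22 259] [615.6 183.8  22.5  12.6 105.8] [[615.5 183.6]] [55. 75. 77.]
red [282 154  10  17 132] [631.  192.   17.2   8.4 103.1] [[630.7 192.3]] [17. 18. 20.]
green [284  84  10  21 199] [618.9 258.4  22.3  10.5 107. ] [[618.6 258.4]] [17. 18. 20.]
green [105 364   9  20  22] [ 467.3 -226.7   40.9    1.6  113.8] [[ 466.9 -225.8]] [ 24.  25. 297.]
knobtop 232 [617.3 180.3  75.5] ((617.3851928710938, 179.84312438964844), (13.784453392028809, 19.747760772705078), 15.868000984191895)
fintop 621 [534.3 164.1  89.4] ((533.8206176757812, 163.27200317382812), (14.34078311920166, 43.38874816894531), 14.918906211853027)
dock [  138    67   158   161 23412] [557.6 169.1 198.  179.  105.4]
```

```bash
python3 -m handwheel '{"deltas": [[1,0.12,0.35,0,0],[1,0,0,0.6,0],[1,0,0,0.8,0],[1,0,0,0.8,0],[1,0,0,0.8,0],[1,0,0,0.8,0],[1,0,0,0.5,0],[1,0,0,0.3,0],[1,0,0,0,0],[-0.4,0,0,0,0],[-0.8,0,0,0,0],[-1,0,0,0,0],[-1,0,0,0,0],[-1,0,0,0,0],[-1,0,0,0,0],[-1,0,0,0,0]]}' 30
```

```text
clock: 5.78
tcp_pos: [0.6175, 0.1787, 0.1204]
orientation: [-0.0, 0.607, 0.794, -0.0]
wrist_force: [-4.3, -1.4, 5.3]
finger_gap: 0.0135
grip_force: 31.3
```

```bash
python3 -m handwheel '{"deltas": [[-1,0.2,0,0,0],[-1,0.3,0,0,0],[-1,0.3,0,0,0],[-1,0.3,0,0,0],[-1,0.3,0,0,0],[-1,0.3,0,0,0],[-1,0.2,0,0,0],[-1,0.04,0,0,0],[-1,0,0,0,0],[-1,0,0,0,0]]}'
```

```text
clock: 7.02
tcp_pos: [0.5977, 0.2515, 0.1204]
orientation: [0.002, 0.608, 0.794, -0.002]
wrist_force: [-2.0, -8.6, 6.1]
finger_gap: 0.0133
grip_force: 31.4
```

The push force of 8.6 N suggests it is at the end stop. I'll release, rise, and check with the wrist camera near the fin.

```bash
python3 -m handwheel '{"deltas": [[0,0,0,0,0],[1,0,0,0,0],[1,0,0,0,0],[1,0,0,0,0],[1,0,0,0,0],[1,0,0,-0.5,0],[1,0,0,-0.8,0],[1,0,0,-0.8,0],[1,0,0,-0.8,0],[1,-0.6,-0.7,-0.4,0],[1,-0.6,-0.7,0,0],[1,-0.6,-0.7,0,0],[1,0,0,0,0]]}'
python3 - <<'E'
from h import *
from workcell import status, optics
s=status.get_state(); t=s["tcp_pos"]*1000
c=optics.read_camera("wrist"); np.savez("w2.npz",**c); cv2.imwrite("pics/w2.png",c["frame"][:,:,::-1]); P=cloud(c)
h=cv2.cvtColor(c["frame"],cv2.COLOR_RGB2HSV)
ang=np.radians(105.2); ex=np.array([np.cos(ang),np.sin(ang)]); ey=np.array([ex[1],-ex[0]])
D=(P[...,:2]*1000-[533.7,162.8]); u=D@ex; w=D@ey
def top(nm,m):
    q=P[m]*1000; r=cv2.minAreaRect(q[:,:2].astype(np.float32)); d=np.array(r[0])-[533.7,162.8]
    print(nm,m.sum(),r,"dock xy",d@ey,d@ex)
top("knob",(abs(w-86)<15)&(abs(u-30)<65)&(P[...,2]>.072)&(P[...,2]<.082))
top("fin",(abs(w)<15)&(abs(u)<35)&(P[...,2]>.084)&(P[...,2]<.096))
print("tcp dock", (t[:2]-[533.7,162.8])@ey,(t[:2]-[533.7,162.8])@ex,t[2],s["clock"])
E
```

```text
clock: 8.65
tcp_pos: [0.534, 0.1606, 0.2522]
orientation: [-0.0, 0.608, 0.794, -0.0]
wrist_force: [0.0, 0.6, 0.5]
finger_gap: 0.0852
grip_force: 0.0
knob 454 ((597.1774291992188, 252.2932891845703), (14.23751163482666, 19.66411781311035), 15.127321243286133) dock xy 84.72093818911625 69.71940518371406
fin 816 ((533.8860473632812, 163.23802185058594), (13.405956268310547, 44.01876449584961), 14.738191604614258) dock xy 0.29438336355132017 0.3739187053877074
tcp dock -0.325675695007473 -2.1688880778010544 252.23791158488817 8.65
```

View pics/w2.png

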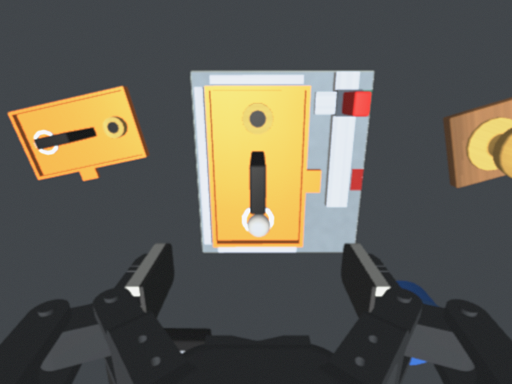

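The latch knob is at dock y ≈ 69.7 mm, so it is fully open. The tongue (325,103) is clear of the lug (313,181), and the ball (258,226) is in its ring. Next I lower onto the fin and grip.

```bash
python3 -m handwheel '{"deltas": [[1,0.06,0.015,0,0],[1,0,0,0.4,0],[1,0,0,0.6,0],[1,0,0,0.6,0],[1,0,0,0.6,0],[1,0,0,0.6,0],[1,0,0,0.35,0],[1,0,0,0.15,0],[0.5,0,0,0,0],[0.2,0,0,0,0],[-0.1,0,0,0,0],[-0.3,0,0,0,0],[-0.5,0,0,0,0],[-0.6,0,0,0,0],[-0.7,0,0,0,0],[-0.8,0,0,0,0],[-1,0,0,0,0],[-1,0,0,0,0],[-1,0,0,0,0]]}' 60
```

```text
clock: 11.08
tcp_pos: [0.5347, 0.1644, 0.12]
orientation: [-0.0, 0.607, 0.794, -0.0]
wrist_force: [-4.3, -1.6, 5.6]
finger_gap: 0.0132
grip_force: 59.4
```

```bash
python3 -m handwheel '{"deltas": [[-1,0,0,-0.03,0],[-1,0,0,-0.06,0],[-1,0,0,-0.1,0],[-1,0,0,-0.14,0],[-1,0,0,-0.18,0],[-1,0,0,-0.2,0],[-1,0,0,-0.2,0],[-1,0,0,-0.2,0],[-1,0,0,-0.2,0],[-1,0,0,-0.2,0],[-1,0,0,-0.2,0],[-1,0,0,-0.2,0],[-1,0,0,-0.2,0],[-1,0,0,-0.18,0],[-1,0,0,-0.14,0],[-1,0,0,-0.1,0],[-1,0,0,-0.06,0],[-1,0,0,-0.03,0],[-1,0,0,0,0],[-1,0,0,0,0]]}'
cat > chk.py <<'E'
import sys
from h import *
from workcell import status, optics
s=status.get_state(); print(s["clock"],s["tcp_pos"].round(4),s["wrist_force"].round(1),s["finger_gap"],s["joint_pos"].round(2))
for n in sys.argv[2:]:
    c=optics.read_camera(n); np.savez(sys.argv[1]+n+".npz",**c); cv2.imwrite(f"pics/{sys.argv[1]}{n}.png",c["frame"][:,:,::-1])
E
python3 chk.py a wrist top
python3 - <<'E'
from h import *
c=dict(np.load("awrist.npz")); P=cloud(c)
b=max(blobs(c,(14,150,120),(26,255,255),500),key=lambda b:np.median(P[b[0]][:,2]))
m=cv2.erode(b[0].astype(np.uint8),np.ones((5,5)))>0; q=P[m]; q=q[abs(q[:,2]-np.median(q[:,2]))<.004]
A=np.c_[q[:,:2]-q[:,:2].mean(0),np.ones(len(q))]; k=np.linalg.lstsq(A,q[:,2],rcond=None)[0]; print("floor slope",k,b[1])
E
```

```text
clock: 13.58
tcp_pos: [0.5351, 0.1645, 0.2245]
orientation: [-0.0, 0.607, 0.794, -0.0]
wrist_force: [0.3, 0.0, -3.7]
finger_gap: 0.0133
grip_force: 58.4
13.575 [0.5351 0.1645 0.2245] [ 0.3  0.  -3.7] 0.013261911842079845 [ 0.15  0.32 -0.14  1.11 -0.    1.46]
floor slope [0.00162912 0.00048629 0.1271996 ] [  163    85   203   198 15919]
```

View pics/awrist.png

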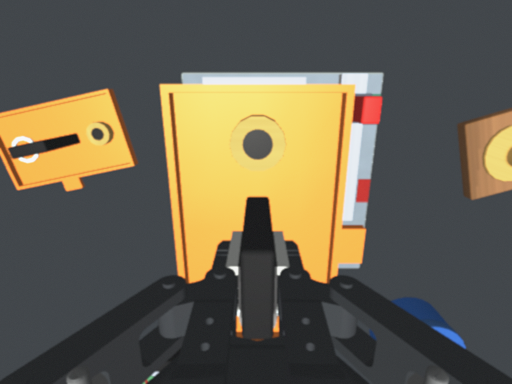

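The tray is lifted about 0.10 m and level (floor slope 0.002), with the fin centred between the pads. The carry is (-49, -350) mm, which is tool x -8.13 and tool y -3.5 units. I'll do it in two smooth halves and check the ball in between.

```bash
python3 -m handwheel '{"deltas": [[-1,-0.05,-0.02,0,0],[-1,-0.1,-0.04,0,0],[-1,-0.15,-0.065,0,0],[-1,-0.2,-0.085,0,0],[-1,-0.25,-0.11,0,0],[-1,-0.3,-0.13,0,0],[-1,-0.35,-0.15,0,0],[-1,-0.4,-0.17,0,0],[-1,-0.465,-0.21,0,0],[-1,-0.4,-0.17,0,0],[-1,-0.35,-0.15,0,0],[-1,-0.3,-0.13,0,0],[-1,-0.25,-0.11,0,0],[-1,-0.2,-0.085,0,0],[-1,-0.15,-0.065,0,0],[-1,-0.1,-0.04,0,0],[-1,-0.05,-0.02,0,0],[-1,0,0,0,0],[-1,0,0,0,0]]}'
python3 chk.py b top
```

```text
clock: 16.05
tcp_pos: [0.5103, -0.0105, 0.2247]
orientation: [0.0, 0.607, 0.795, 0.0]
wrist_force: [-0.3, 0.1, -3.0]
finger_gap: 0.0134
grip_force: 58.4
16.05 [ 0.5103 -0.0105  0.2247] [-0.3  0.1 -3. ] 0.01340264046488018 [-0.18  0.23 -0.27  1.08  0.    1.13]
```

```bash
python3 - <<'E'
import cv2
a=cv2.imread("pics/btop.png"); cv2.imwrite("pics/btopc.png",cv2.resize(a[120:300,120:360],(800,600)))
E
```

```text
(no output)
```

View pics/btopc.png

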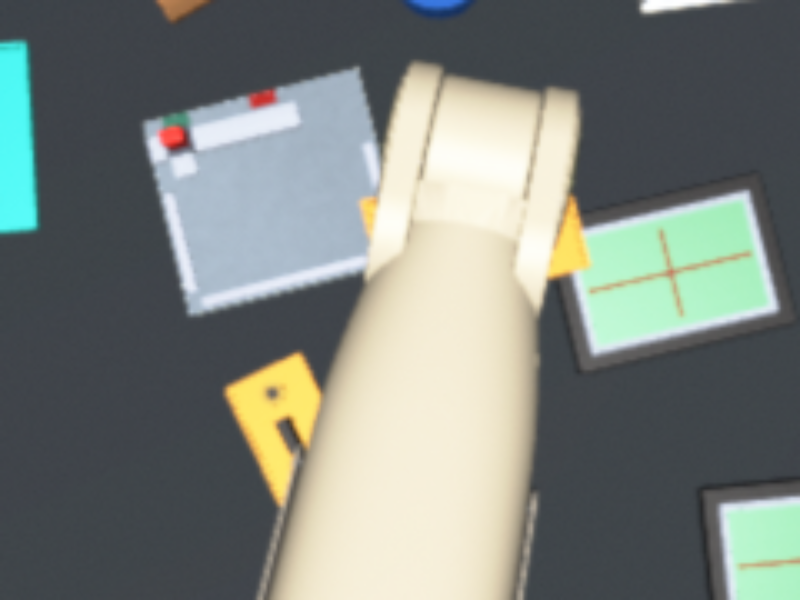

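The top crop shows the tray under the arm beside the scanner, whose cross is at (671,271), and the latch knob still at the green mark (172,135). Now the second half, with a slight rise and a turn of about 1°.

```bash
python3 -m handwheel '{"deltas": [[-1,-0.05,-0.02,0,0],[-1,-0.1,-0.04,0,0],[-1,-0.15,-0.065,0,0],[-1,-0.2,-0.085,-0.02,0],[-1,-0.25,-0.11,-0.02,0],[-1,-0.3,-0.13,-0.02,0],[-1,-0.35,-0.15,0,0],[-1,-0.4,-0.17,0,0.05],[-1,-0.465,-0.21,0,0.05],[-1,-0.4,-0.17,0,0],[-1,-0.35,-0.15,0,0],[-1,-0.3,-0.13,0,0],[-1,-0.25,-0.11,0,0],[-1,-0.2,-0.085,0,0],[-1,-0.15,-0.065,0,0],[-1,-0.1,-0.04,0,0],[-1,-0.05,-0.02,0,0],[-1,0,0,0,0],[-1,0,0,0,0],[-1,0,0,0,0]]}'
python3 chk.py c scene top wrist
python3 - <<'E'
from h import *
c=dict(np.load("cscene.npz")); P=cloud(c)
for b in blobs(c,(14,150,120),(26,255,255),200): print(b[1],np.median(P[b[0]],0).round(3), rect(c,b[0],.139))
for b in blobs(c,(50,50,100),(75,200,255),60): print("g",b[1],rect(c,b[0],.025))
u,v=209+26,135+19
cv2.imwrite("pics/csc.png",cv2.resize(c["frame"][60:240,130:340,::-1],(700,600)))
E
```

```text
clock: 18.6
tcp_pos: [0.4839, -0.1855, 0.2271]
orientation: [-0.0, 0.614, 0.789, -0.0]
wrist_force: [0.1, 0.4, -3.6]
finger_gap: 0.0134
grip_force: 58.4
18.6 [ 0.4839 -0.1855  0.2271] [ 0.1  0.4 -3.6] 0.013352948076946904 [-0.52  0.24 -0.24  1.09 -0.    0.8 ]
[ 315    0   55   36 1199] [-0.269 -0.44   0.045] [-1.802e+02 -3.659e+02  2.446e+02  1.591e+02  2.000e-01]
[463  62  49  41 665] [-1.251  0.002 -0.615] [-274.6  201.5  201.9   55.9   89.9]
[ 202  118   64   38 1104] [ 0.495 -0.163  0.133] [ 492.4 -181.6  173.5  118.   105.9]
[325 178  34  41 814] [0.348 0.154 0.006] [414.1 182.5 113.1  76.4  27.2]
g [303   0  22   8  90] [-276.1 -580.8   90.9   49.3  138.8]
g [244  78  46  34 709] [ 235.2 -320.2  153.8   92.4   96.2]
g [138  99  46  37 813] [ 577.3 -480.3  151.8   92.4   92.5]
g [209 145  53  29 632] [ 485.1 -185.4  152.6   91.9  104.3]
```

View pics/csc.png

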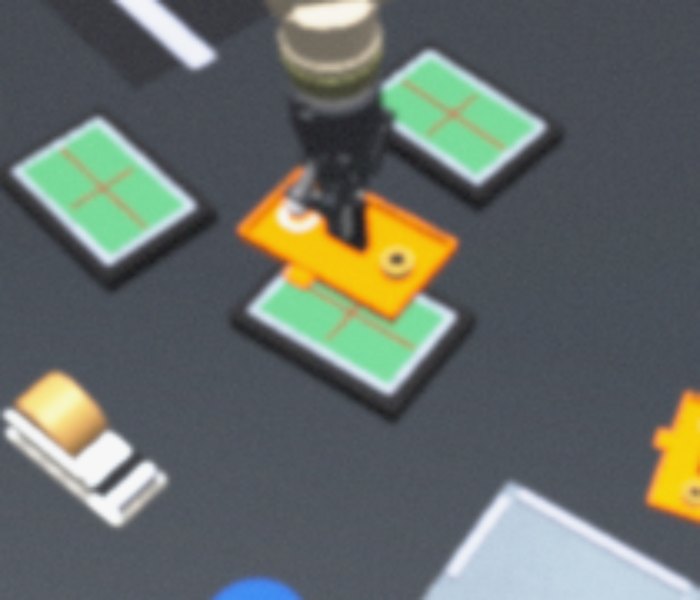

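The scene crop shows the tray level over the chosen scanner, aligned with it and still gripped. The white ring with the ball is at (298,210), and the carton sealer and the visible edge of the tin look unmoved. The tray centre is within about 3 mm of the window centre and the underside about 0.10 m above the glass, so I hand in.

```bash
python3 -c "
from workcell import hand_in
print(hand_in())"
```

```text
the job is handed in; nothing more can be done
None
```

I slid the latch fully open, lifted the tray with the ball in its pocket ring, and handed in holding it level about 10 cm above the scanner window, within about 3 mm of centre by my measurements; no verdict was returned.

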